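File gel cassettes on edge in the colour-coded rack

ROBOT

A 6-joint arm with a two-finger parallel gripper is mounted at the origin on a cart in front of the work surface, level with it; the furniture and walls round the work are solid. World frame = base frame: x ahead of the robot, y to its left, z up, the work surface at z = 0. Lengths are in m, angles in degrees, forces in N, time in s.
With the tool pointing down it reaches from about 0.4 to 0.825 m from the base axis. Payload 7 kg.
Tool frame: the origin (TCP) lies midway between the tips of the shut fingers; the grasp point (between the pads) lies 19 mm behind it (hold_point_z is the distance from the TCP to the grasp point, in m); z points along the fingers, y is the line along which they close (so a half turn about z gives the same grasp; the last joint's range is limited). The gripper opens to 88 mm and grips with 3 to 60 N. Pads are 19 mm wide; open, the fingers measure 130 mm over their backs; the gripper's body (78 mm by 193 mm) begins 47 mm behind the grasp point.
Start: joints at [91.106, 20.546, 0.682, 0, -70.136, -16.507], TCP at [0.179, 0.651, 0.227] pointing down, gripper open.
Joint ranges: [-176.03, 176.03], [-82.01, 121.73], [-58.28, 71.71], [-173.87, 95.51], [-174.79, -0.11], [-173.66, 173.66]. Speed limits (degrees/s): [136.94, 136.94, 172.46, 180, 180, 180].

INTERFACE

Orientations are given as [roll, pitch, yaw] about the fixed x, y, z axes, in that order (R = Rz(yaw) Ry(pitch) Rx(roll)).
In Python, from plant import get_state, capture, close_job, hold_point_z gives the robot as it stands.
- The arm moves only by the shell command python3 -m inch 'ROWS' [FORCE]. ROWS is text: rows parted by semicolons, each of 5 numbers parted by spaces: the shift along the tool's x, y, z normalised to -1 to 1, where 1 is 0.15 m, then the turn about the tool's z normalised to -1 to 1, where 1 is 360 degrees, then the opening, from 0 (shut) to 1 (fully open). In form: tx ty tz spin grip; .... A call has exactly 8 rows; each row shifts and turns the commanded pose from where the row before left it, along the tool's axes as they then stand; what a row does not reach is not made up. A row lasts 1/8 s, in which the tool goes at most 62.5 mm and 10.7 degrees, less where a joint would pass 70% of its speed; a pose out of reach is approached as far as the arm can. A call with a number of a shift or a turn outside -1 to 1 is refused whole. A call with a gripper value outside its range is refused whole. The fingers move at their own pace and stop on an object; FORCE is the grip in N (left out, the last holds). Time passes only in rows, so rows that do not move let the fingers close, or fill a call up. It gives the time, the measured TCP pose, the force, the opening and the grip force at its end, in the units of the state.
- get_state(): the state, without advancing time (a new reading comes with each control period).
- capture(name): name is "scene" or "top" or "wrist"; returns a dict with "color" (480x640x3 uint8, blue, green, red), "mtx" (3x3 intrinsics, pixels), "dist_coeffs" ([k1, k2, p1, p2, k3] as OpenCV has them; the pictures are not rectified), "R" (3x3) and "t" (3): a world point X has camera coordinates R X + t. Camera axes: x right, y down, z forward; pixel columns grow to the right and rows downward; lengths in m; the calibration is good to about 2 mm. A picture is of the moment at which its call begins. There is no depth.
- close_job(): hands the job in; it is judged then, once.
The state is a dict: "time_s": time; "joints": joint angles; "qd": joint speeds; "joint_torque": joint torques, N m; "tcp_pos": TCP position; "eef_rot": TCP orientation; "contact_force": force on the tool from outside, world axes, zero at the start; "moment": the same for the moment, N m; "gripper_width": finger opening in m; "gripper_force": force on a finger pad.
Only numpy, scipy, OpenCV 4.12 (cv2) and the standard library are available. Lean on these libraries where they do the work, as an engineer would, in place of code of your own. Each camera call takes 0.05 s, during which the arm holds its last target. There are 200 camera calls.

TASK

Stand the blue, yellow and green gel cassettes on edge in the slotted rack, comb edge up, each fully down in the slot marked with its own colour: the yellow one has been misfiled in the blue slot, the blue and the green one lean on the two easels. Lower them gently rather than dropping or forcing them, let go, and leave the black cassette in its slot and the bottles and the cup standing where they are.

Things in the scene. Friction and masses are not known exactly. Their poses are not given: they have to be found in the camera images.
- cassette_blue: Blue gel cassette: flat rigid plate 8 mm thick (local x), 90 mm wide (local y), 110 mm tall (local z), blue frame with a white window on both faces; about 0.12 kg. Origin: middle of its bottom edge; z points to its top (comb) edge, which has a dark line 27 mm below it and is the side to grip. Starts leaning on easel_a.
- cassette_yellow: Yellow gel cassette: flat rigid plate 8 mm thick (local x), 90 mm wide (local y), 110 mm tall (local z), yellow frame with a white window on both faces; about 0.12 kg. Origin: middle of its bottom edge; z points to its top (comb) edge, which has a dark line 27 mm below it and is the side to grip. Starts upright in the slot with the blue clips.
- cassette_green: Green gel cassette: flat rigid plate 8 mm thick (local x), 90 mm wide (local y), 110 mm tall (local z), green frame with a white window on both faces; about 0.12 kg. Origin: middle of its bottom edge; z points to its top (comb) edge, which has a dark line 27 mm below it and is the side to grip. Starts leaning on easel_b.
- cassette_black: Black gel cassette: flat rigid plate 8 mm thick (local x), 90 mm wide (local y), 110 mm tall (local z), black frame with a white window on both faces; about 0.12 kg. Origin: middle of its bottom edge; z points to its top (comb) edge, which has a dark line 27 mm below it and is the side to grip. Stands in the slot with the black clips; a bystander.
- mark_blue: Blue colour clips at both ends of one slot of the rack, 24 mm wide, fixed to it. Origin: centre of that slot's floor; x is across the slot (the slot-to-slot direction), y runs along the slot, z up. A seated cassette has its origin here with its axes along these (either face may point either way).
- mark_yellow: Yellow colour clips at both ends of one slot of the rack, 24 mm wide, fixed to it. Origin: centre of that slot's floor; x is across the slot (the slot-to-slot direction), y runs along the slot, z up. A seated cassette has its origin here with its axes along these (either face may point either way).
- mark_green: Green colour clips at both ends of one slot of the rack, 24 mm wide, fixed to it. Origin: centre of that slot's floor; x is across the slot (the slot-to-slot direction), y runs along the slot, z up. A seated cassette has its origin here with its axes along these (either face may point either way).
- mark_black: Black colour clips at both ends of one slot of the rack, 24 mm wide, fixed to it. Origin: centre of that slot's floor; x is across the slot (the slot-to-slot direction), y runs along the slot, z up. A seated cassette has its origin here with its axes along these (either face may point either way).
- rack: White slotted rack, fixed, 190 mm (local x) x 122 mm (local y); origin under its centre. Floor 8 mm above the worktop. Four slots side by side along x, 44 mm apart (so 36 mm free between neighbouring cassettes), running along y. Each slot is 11.5 mm wide between round-topped fins that rise 35.5 mm above the floor, and 102 mm long between end rails that rise 18 mm above the floor.
- easel_a: Small fixed aluminium easel on a grey foot 96 (x) x 104 (y) x 6 mm; origin at the middle of the foot's underside. The blue cassette lies on it leaning 0.52 rad (30 deg) from upright, top towards the easel's local +x, bottom edge on a ledge at local x = -30, z = 20 mm, between a 60 mm back panel under it and a 7 mm lip; the top 50 mm of the cassette stand free of the panel on both faces.
- easel_b: Small fixed aluminium easel on a grey foot 96 (x) x 104 (y) x 6 mm; origin at the middle of the foot's underside. The green cassette lies on it leaning 0.52 rad (30 deg) from upright, top towards the easel's local +x, bottom edge on a ledge at local x = -30, z = 20 mm, between a 60 mm back panel under it and a 7 mm lip; the top 50 mm of the cassette stand free of the panel on both faces.
- stain_bottle: Brown bottle with a blue cap, 51 mm diameter, 113 mm tall, origin under its centre; a bystander behind the work. A tall white instrument (0.5 m) stands close behind the rack and the left easel; its front is at about x = 0.63 m.
- spirit_bottle: White bottle with a white cap and narrow neck, 61 mm diameter, 149 mm tall, origin under its centre; a bystander.
- specimen_cup: Specimen cup with an orange lid, 54 mm diameter, 66 mm tall, origin under its centre; a bystander.
Mind the look-alikes: they are no part of the job. What is meant by the cassette_yellow is not red, and is the smaller of those in its own colour.

How it is judged (in metres and radians):
At the end, for the whole second after the job is handed in: The blue, yellow and green cassettes each stand in the slot with their own colour's clips, comb edge up, on the slot floor (within 4 mm), within 5 mm across and 10 mm along the slot, within 0.14 rad of upright, released and at rest; the black cassette likewise in its own slot (x of cassette_blue in the frame of mark_blue between -0.005 and 0.005 m and y of cassette_blue in the frame of mark_blue between -0.01 and 0.01 m and z of cassette_blue in the frame of mark_blue below 0.004 m and angle between each of cassette_blue, cassette_yellow, cassette_green, cassette_black's own z axis and vertical below 0.14 rad and angle between the x axis of cassette_blue and the x axis of mark_blue, either way round below 0.15 rad and linear speed of each of cassette_blue, cassette_yellow, cassette_green, cassette_black below 0.02 m/s and x of cassette_yellow in the frame of mark_yellow between -0.005 and 0.005 m and y of cassette_yellow in the frame of mark_yellow between -0.01 and 0.01 m and z of cassette_yellow in the frame of mark_yellow below 0.004 m and angle between the x axis of cassette_yellow and the x axis of mark_yellow, either way round below 0.15 rad and x of cassette_green in the frame of mark_green between -0.005 and 0.005 m and y of cassette_green in the frame of mark_green between -0.01 and 0.01 m and z of cassette_green in the frame of mark_green below 0.004 m and angle between the x axis of cassette_green and the x axis of mark_green, either way round below 0.15 rad and x of cassette_black in the frame of mark_black between -0.005 and 0.005 m and y of cassette_black in the frame of mark_black between -0.01 and 0.01 m and z of cassette_black in the frame of mark_black below 0.004 m and angle between the x axis of cassette_black and the x axis of mark_black, either way round below 0.15 rad); the robot touches nothing.
It fails at once if a cassette is dropped (falls out of the fingers faster than 0.5 m/s, as from more than about 13 mm) ((linear speed of cassette_blue above 0.5 m/s and contact force between the fingers and cassette_blue below 0.2 N) or (linear speed of cassette_yellow above 0.5 m/s and contact force between the fingers and cassette_yellow below 0.2 N) or (linear speed of cassette_green above 0.5 m/s and contact force between the fingers and cassette_green below 0.2 N)).
It fails at once if a cassette is rammed into the rack (more than 60 N) (contact force between any of cassette_blue, cassette_yellow, cassette_green and rack above 60 N).
It fails at once if the black cassette is lifted or pulled out of its slot (moved more than 15 mm) (distance of cassette_black from where it was at the start of the episode above 0.015 m).
It fails at once if a bottle or the cup is pushed away (more than 30 mm) or tipped over (distance of any of stain_bottle, spirit_bottle, specimen_cup from where it was at the start of the episode above 0.03 m or angle between any of stain_bottle, spirit_bottle, specimen_cup's own z axis and vertical above 0.35 rad).
It also fails if it takes over 70 s, if anything falls off the work surface, if the arm or the gripper's body presses on something with over 40 N, if the wrist force passes 120 N, or if a joint passes its speed limit or range.

## Working session

There is one attempt and no reset: what is moved stays moved. The work goes in short steps, Python scripts to look and compute and a shell command to move; the robot and the scene stay as the last step left them, time stands still between calls to the robot, and variables do not carry over. Pictures are saved under pics/ and viewed, at most 10 in all, crops included, and the job is handed in when it is done.

```bash
ls; mkdir -p pics
cat > h.py <<'E'
import numpy as np, cv2
from plant import get_state, capture, close_job, hold_point_z
def grab(n,f):
    c=capture(n); cv2.imwrite('pics/'+f+'.png',c['color']); np.savez(f+'.npz',**{k:np.array(c[k]) for k in c}); return c
def load(f): return dict(np.load(f+'.npz'))
def ray(c,px):
    px=np.array(px,float).reshape(-1,1,2)
    u=cv2.undistortPoints(px,c['mtx'],c['dist_coeffs']).reshape(-1,2)
    d=np.c_[u,np.ones(len(u))]@c['R']; o=-c['R'].T@c['t']
    return o,d/np.linalg.norm(d,axis=1)[:,None]
def onz(c,px,z):
    o,d=ray(c,px); return o+d*((z-o[2])/d[:,2])[:,None]
def tri(c1,p1,c2,p2):
    out=[]
    for a,b in zip(p1,p2):
        o1,d1=ray(c1,a);o2,d2=ray(c2,b);A=np.c_[d1[0],-d2[0]]
        s=np.linalg.lstsq(A,o2-o1,rcond=None)[0]; P=o1+d1[0]*s[0];Q=o2+d2[0]*s[1]
        out.append(np.r_[(P+Q)/2,np.linalg.norm(P-Q)])
    return np.array(out)
def proj(c,X):
    return cv2.projectPoints(np.array(X,float).reshape(-1,3),cv2.Rodrigues(c['R'])[0],np.array(c['t'],float),c['mtx'],c['dist_coeffs'])[0].reshape(-1,2)
E
python3 - <<'E'
from h import *
print(get_state(),hold_point_z)
for n in ['scene','top','wrist']:
    c=grab(n,n+'0'); print(n,-c['R'].T@c['t'],c['R'][2],c['mtx'][0,0])
E
```

```text
pics
{'time_s': 0.0, 'joints': array([ 9.11050175e+01,  2.05906901e+01,  6.32232825e-01, -2.20461347e-02,
       -7.01358807e+01, -1.65050212e+01]), 'qd': array([ 0.0389231 , -0.00688523, -0.04162929,  0.0341985 ,  0.05450208,
        0.04534071]), 'joint_torque': array([-1.44678230e-03, -5.82709587e+01,  2.93058479e+01,  6.99771255e+00,
        6.98751857e-03, -1.54856684e-04]), 'tcp_pos': array([0.17915621, 0.65026111, 0.22561334]), 'eef_rot': array([ 1.79903661e+02, -6.93353277e-03, -1.54075060e+01]), 'contact_force': array([-0.99744514, -0.82461674,  0.48999756]), 'moment': array([0.0055104 , 0.0194835 , 0.00755383]), 'gripper_force': 0.0, 'gripper_width': 0.0870684576558232} 0.0188
scene [-0.33040287 -0.40144653  0.68582076] [ 0.7436786   0.34053429 -0.57530734] 484.18874715077055
top [ 0.39507131 -0.01242061  1.46484846] [ 0.10370558  0.02393708 -0.99431995] 492.8962025586049
wrist [0.25168207 0.63029996 0.38308745] [-0.26853034  0.07235482 -0.96054997] 412.64911094001116
```

View pics/scene0.png

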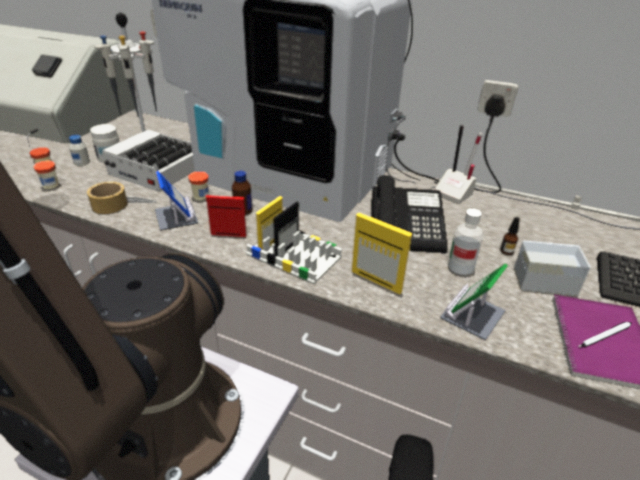

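View pics/top0.png

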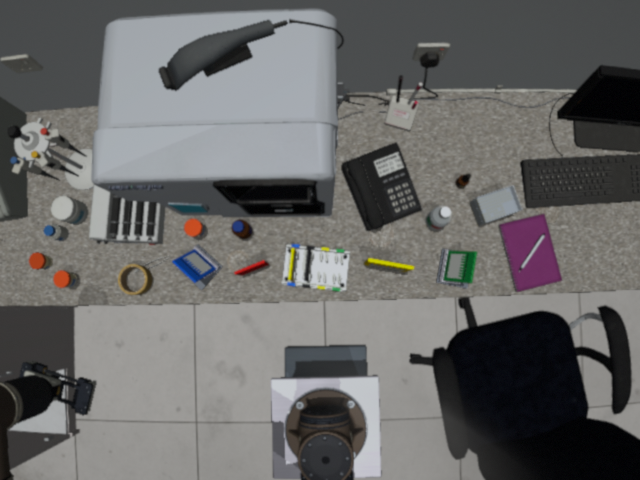

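The first two pictures show the scene and the top view.

Candidates:
- **Yellow:** plate in the rack at scene (268,218), top (291,264). The look-alikes are a larger yellow plate standing at scene (380,253), top (390,265), and a red plate at scene (227,215), top (252,268).
- **Blue:** on the easel at scene (173,190), top (196,264). The only similar blue is the bottle caps.
- **Green:** on the easel at scene (490,290), top (458,266).

By the description I choose the smaller yellow plate, the one in the rack. I'll check this in a close crop.

Run:
```python
from h import *
s=load('scene0')['color'];t=load('top0')['color']
a=cv2.resize(s[190:290,235:355],(480,400),interpolation=cv2.INTER_CUBIC)
b=cv2.resize(t[235:300,278:358],(320,260),interpolation=cv2.INTER_CUBIC)
d=cv2.resize(t[240:290,165:225],(320,267),interpolation=cv2.INTER_CUBIC)
e=cv2.resize(t[240:290,430:490],(320,267),interpolation=cv2.INTER_CUBIC)
im=np.zeros((600,800,3),np.uint8)
im[:400,:480]=a;im[:260,480:]=b;im[270:537,480:]=d; im[400:600,0:240]=cv2.resize(e,(240,200)); im[400:600,240:480]=cv2.resize(s[260:340,435:531],(240,200))
cv2.imwrite('pics/crop1.png',im)
```

```text
(no output)
```

View pics/crop1.png

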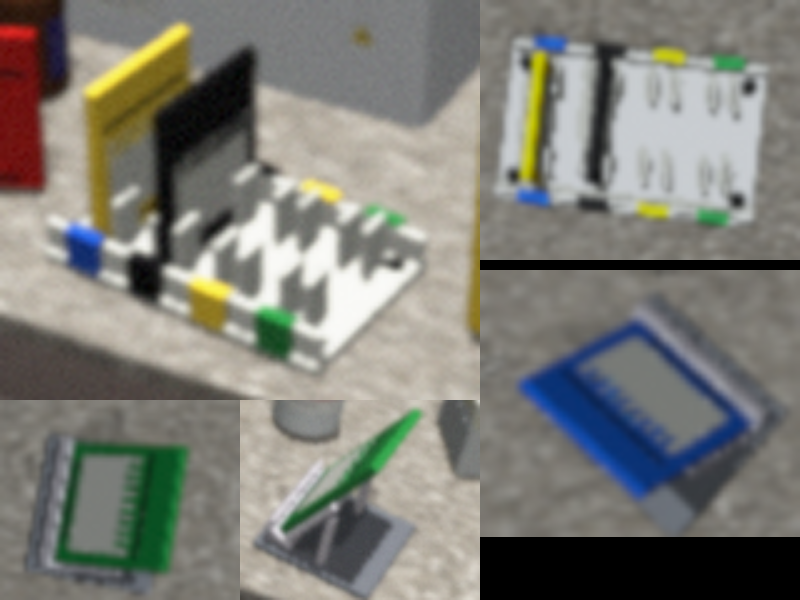

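The crop confirms the choice. The rack holds a small yellow plate in the blue slot and the black plate in its own slot. The slots run left to right blue, black, yellow, green, with clips in the top view at about (284–287, 246/284), (299/302), (318/314) and (333/329). The blue comb edge faces the lower left on easel_a and the green comb edge faces right on easel_b. Next I'll get rough metric positions.

```bash
cat >> h.py <<'E'
HS=dict(blue=((100,130),(120,40)),green=((45,80),(110,30)),yellow=((22,34),(130,60)),red=((0,8),(150,60)))
def mask(im,col,roi=None,sv=None):
    h=cv2.cvtColor(im,cv2.COLOR_BGR2HSV);(a,b),(s,v)=HS[col]
    if sv: s,v=sv
    m=cv2.inRange(h,(a,s,v),(b,255,255))
    if roi is not None:
        x0,y0,x1,y1=roi;k=np.zeros_like(m);k[y0:y1,x0:x1]=1;m*=k
    return m
def blobs(m,amin=6):
    n,l,st,ce=cv2.connectedComponentsWithStats(m)
    return [(st[i,4],ce[i],cv2.minAreaRect(np.argwhere(l==i)[:,::-1].astype(np.float32))) for i in range(1,n) if st[i,4]>=amin]
E
python3 - <<'E'
from h import *
np.set_printoptions(precision=3,suppress=True)
t=load('top0');s=load('scene0')
for col in ['blue','green','yellow','red']:
    for a,ce,r in blobs(mask(t['color'],col,(160,235,490,300))):
        z={'blue':.026,'green':.026,'yellow':.026,'red':.1}[col]
        z=z if a<60 else .118
        print('top',col,a,ce,'z',z,onz(t,ce,z)[0][:2],'box',onz(t,cv2.boxPoints(r),z)[:,:2].round(3).tolist())
for nm,p in dict(stain=(242,228),spirit=(441,215),cup=(194,228)).items(): print(nm,onz(t,p,.1)[0])
# tall yellow and red: top edge height by triangulation (scene TL,TR corners vs top view ends)
print('bigY',tri(s,[(357,217),(409,235)],t,[(368,261),(412,266)]))
print('red',tri(s,[(208,197),(244,197)],t,[(236,272),(268,263)]))
print('yel',tri(s,[(257,211),(282,197)],t,[(286,282),(294,248)]))
E
```

```text
top blue 24 [295.375 245.292] z 0.026 [0.539 0.074] box [[0.543, 0.083], [0.543, 0.066], [0.534, 0.066], [0.534, 0.084]]
top blue 455 [191.015 267.534] z 0.118 [0.476 0.36 ] box [[0.495, 0.414], [0.543, 0.364], [0.472, 0.293], [0.424, 0.343]]
top blue 21 [291.19  283.857] z 0.026 [0.427 0.088] box [[0.432, 0.097], [0.432, 0.08], [0.423, 0.08], [0.423, 0.098]]
top green 19 [339.737 250.105] z 0.026 [ 0.522 -0.056] box [[0.525, -0.048], [0.524, -0.066], [0.519, -0.066], [0.519, -0.048]]
top green 448 [464.292 266.79 ] z 0.118 [ 0.458 -0.395] box [[0.425, -0.336], [0.513, -0.356], [0.497, -0.431], [0.409, -0.411]]
top green 17 [335.706 289.   ] z 0.026 [ 0.408 -0.041] box [[0.406, -0.033], [0.411, -0.033], [0.411, -0.051], [0.405, -0.051]]
top yellow 24 [325.125 248.375] z 0.026 [ 0.528 -0.014] box [[0.532, -0.005], [0.532, -0.022], [0.523, -0.022], [0.523, -0.004]]
top yellow 122 [291.27  263.795] z 0.118 [0.479 0.08 ] box [[0.438, 0.093], [0.524, 0.084], [0.522, 0.07], [0.437, 0.079]]
top yellow 293 [388.696 263.945] z 0.118 [ 0.472 -0.186] box [[0.472, -0.12], [0.493, -0.124], [0.468, -0.254], [0.447, -0.25]]
top yellow 21 [320.905 287.286] z 0.026 [0.414 0.002] box [[0.418, 0.01], [0.418, -0.007], [0.409, -0.007], [0.41, 0.01]]
top red 9 [193.111 235.222] z 0.1 [0.568 0.359] box [[0.569, 0.368], [0.569, 0.35], [0.566, 0.35], [0.566, 0.368]]
top red 168 [251.405 267.381] z 0.118 [0.472 0.19 ] box [[0.463, 0.238], [0.495, 0.153], [0.48, 0.147], [0.448, 0.232]]
stain [0.585 0.218 0.1  ]
spirit [ 0.606 -0.342  0.1  ]
cup [0.589 0.356 0.1  ]
bigY [[ 0.48  -0.128  0.145  0.002]
 [ 0.463 -0.245  0.147  0.001]]
red [[0.461 0.235 0.106 0.001]
 [0.482 0.146 0.119 0.004]]
yel [[0.433 0.09  0.124 0.011]
 [0.523 0.072 0.118 0.001]]
```

```bash
python3 -m inch '0.33 0.185 -0.03 0 1;0.33 0.185 -0.03 0 1;0.33 0.185 -0.03 0 1;0.33 0.185 -0.03 0 1;0.33 0.185 -0.03 0 1;0.33 0.185 -0.03 0 1;0.33 0.185 -0.03 0 1;0 0 0 0 1'; python3 -m inch '0 0 0 0 1;0 0 0 0 1;0 0 0 0 1;0 0 0 0 1;0 0 0 0 1;0 0 0 0 1;0 0 0 0 1;0 0 0 0 1'
python3 - <<'E'
from h import *
c=grab('wrist','w1')
E
```

```text
time_s: 1.15
tcp_pos: [0.4639, 0.3687, 0.2582]
eef_rot: [180.0, -0.0, -15.7]
contact_force: [-0.7, 0.6, 0.3]
gripper_width: 0.0876
gripper_force: 0.0
time_s: 2.15
tcp_pos: [0.4618, 0.3714, 0.2581]
eef_rot: [-180.0, -0.0, -15.4]
contact_force: [-0.6, 0.2, 0.8]
gripper_width: 0.0878
gripper_force: 0.0
```

View pics/w1.png

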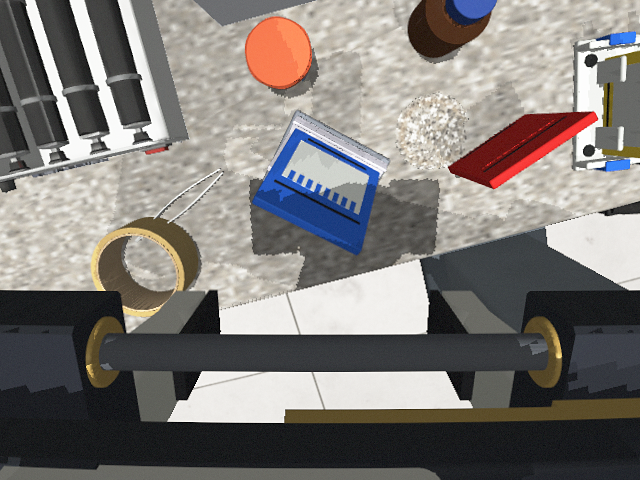

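The wrist picture shows the blue cassette at about (253–388, 115–255). Its comb edge runs from (253,205) to (360,255), facing the lower left. The red look-alike is at (520,150) and the rack starts at the right edge.

```bash
cat >> h.py <<'E'
def quad(m,k=5):
    m=cv2.morphologyEx(m,cv2.MORPH_CLOSE,np.ones((25,25)));m=cv2.morphologyEx(m,cv2.MORPH_OPEN,np.ones((k,k)))
    c=max(cv2.findContours(m,cv2.RETR_EXTERNAL,cv2.CHAIN_APPROX_NONE)[0],key=cv2.contourArea)
    h=cv2.convexHull(c); return cv2.approxPolyN(h,4,ensure_convex=True).reshape(4,2).astype(float)
E
python3 - <<'E'
from h import *
np.set_printoptions(precision=4,suppress=True)
c=load('w1')
q=quad(mask(c['color'],'blue',(240,95,400,265)))
print(q)
for z in (.1133,.022): print(z,onz(c,q,z)[:,:2])
E
```

```text
[[380. 173.]
 [359. 257.]
 [250. 202.]
 [295. 128.]]
0.1133 [[0.4908 0.3202]
 [0.4326 0.3506]
 [0.4957 0.4181]
 [0.5376 0.3709]]
0.022 [[0.4777 0.3109]
 [0.4019 0.3504]
 [0.484  0.4383]
 [0.5386 0.3768]]
```

```bash
python3 -m inch '0.09 0.282 0 0 1;0.09 0.282 0 0 1;0.09 0.282 0 0 1;0.09 0.282 0 0 1;0.09 0.282 0 0 1;0.09 0.282 0 0 1;0.09 0.282 0 0 1;0 0 0 -0.022 1'; python3 -m inch '0 0 0 0 1;0 0 0 0 1;0 0 0 0 1;0 0 0 0 0.6;0 0 0 0 0.3;0 0 0 0 0.3;0 0 0 0 0.3;0 0 0 0 0.3'
python3 - <<'E'
from h import *
c=grab('wrist','w2')
E
```

```text
time_s: 3.2
tcp_pos: [0.474, 0.0584, 0.2584]
eef_rot: [-180.0, -0.0, -7.5]
contact_force: [0.2, 0.0, -0.1]
gripper_width: 0.0877
gripper_force: 0.0
time_s: 4.2
tcp_pos: [0.4742, 0.0609, 0.2581]
eef_rot: [-180.0, -0.0, -7.5]
contact_force: [-0.2, -0.1, 0.1]
gripper_width: 0.0434
gripper_force: 0.0
```

View pics/w2.png

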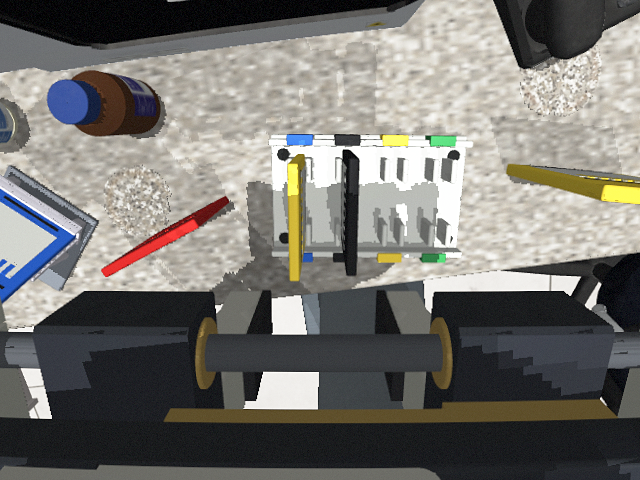

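The wrist picture shows the far clips at about (300,140), (347,140), (395,140) and (443,140), with the near ones at row 258. The yellow plate is at column 295, in the blue slot. The black plate is at column 350.

Run:
```python
from h import *
np.set_printoptions(precision=4,suppress=True)
c=load('w2')
P={}
for col in ['blue','yellow','green']:
    for nm,roi in (('far',(280,128,470,150)),('near',(300,250,470,266))):
        b=max(blobs(mask(c['color'],col,roi)),key=lambda x:x[0])
        P[col,nm]=onz(c,b[1],.026)[0]; print(col,nm,b[0],b[1],P[col,nm][:2])
print('yplate'); b=max(blobs(mask(c['color'],'yellow',(280,150,315,285))),key=lambda x:x[0]);print(b[1],b[2]);print(onz(c,cv2.boxPoints(b[2]),.118))
d=[P[k,'far']-P[k,'near'] for k in ('blue','yellow','green')]
print([np.degrees(np.arctan2(x[1],x[0])) for x in d],[np.linalg.norm(x) for x in d])
for n in('far','near'):
    e=P['green',n]-P['blue',n];print(n,np.linalg.norm(e),np.degrees(np.arctan2(e[1],e[0]))+90)
for k in ('blue','yellow','green'): print(k,(P[k,'far']+P[k,'near'])/2)
```

```text
blue far 279 [299.2724 138.9821] [0.5394 0.0741]
blue near 84 [307.5    257.2143] [0.4255 0.0827]
yellow far 287 [394.5052 139.8641] [ 0.5273 -0.0126]
yellow near 225 [388.5378 257.3778] [0.4148 0.0029]
green far 269 [441.5874 140.2714] [ 0.5215 -0.0558]
green near 193 [433.057 257.487] [ 0.4089 -0.0411]
yplate
[294.752  216.1359] ((296.0, 217.0), (126.0, 16.0), 90.0)
[[0.5324 0.078  0.118 ]
 [0.5309 0.0668 0.118 ]
 [0.4367 0.0804 0.118 ]
 [0.4383 0.0926 0.118 ]]
[np.float64(-4.298468930129035), np.float64(-7.851812350435624), np.float64(-7.4070277199026195)] [np.float64(0.11417022832375932), np.float64(0.11351750839682063), np.float64(0.11354471676574687)]
far 0.13112321551103734 -7.849752734449439
near 0.12492931676419394 -7.661868858899297
blue [0.4824 0.0784 0.026 ]
yellow [ 0.471  -0.0048  0.026 ]
green [ 0.4652 -0.0485  0.026 ]
```

```bash
python3 -m inch '0.02 -0.072 0 0.0006 0.25;0.02 -0.072 0 0 0.25;0 0 0.12 0 0.25;0 0 0.12 0 0.25;0 0 0.12 0 0.25;0 0 0.12 0 0.25;0 0 0.12 0 0.25;0 0 0 0 0.25'
python3 - <<'E'
from h import *
np.set_printoptions(precision=4,suppress=True)
s=get_state();print(s['tcp_pos'],s['gripper_width']);c=grab('wrist','w3')
for z in (.118,):
    print(proj(c,[(.483,.0815,.118),(.4375,.0865,.118)]))
    b=max(blobs(mask(c['color'],'yellow')),key=lambda x:x[0]);print(b[0],b[1],b[2]); print(onz(c,cv2.boxPoints(b[2]),.118))
E
```

```text
time_s: 5.25
tcp_pos: [0.4824, 0.0817, 0.1669]
eef_rot: [179.9, 0.1, -7.7]
contact_force: [0.3, -0.6, 0.8]
gripper_width: 0.0218
gripper_force: 0.0
[0.4824 0.0817 0.1669] 0.02183579712377496
[[322.6722 270.9189]
 [324.7352 347.3588]]
2350 [321.7174 252.3455] ((321.5, 251.5), (165.0, 15.0), 90.0)
[[0.5366 0.0786 0.118 ]
 [0.5356 0.0712 0.118 ]
 [0.4455 0.083  0.118 ]
 [0.4466 0.0913 0.118 ]]
```

View pics/w3.png

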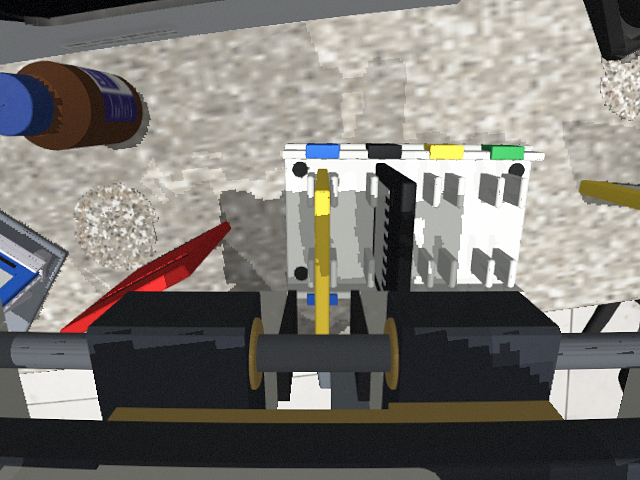

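The wrist picture shows the yellow comb edge (column 322) centred between the fingers. The black plate (column 395) is clear of the right finger.

```bash
python3 -m inch '0 0 0.09 0 0.25;0 0 0.09 0 0.25;0 0 0.09 0 0.25;0 0 0.09 0 0.25;0 0 0.09 0 0.25;0 0 0.063 0 0.25;0 0 0 0 0.25;0 0 0 0 0' 20; python3 -m inch '0 0 0 0 0;0 0 0 0 0;0 0 0 0 0;0 0 0 0 0;0 0 0 0 0;0 0 -0.03 0 0;0 0 -0.05 0 0;0 0 -0.05 0 0'
```

```text
time_s: 6.3
tcp_pos: [0.4833, 0.0816, 0.0914]
eef_rot: [-180.0, -0.0, -7.7]
contact_force: [-0.8, 0.2, 0.7]
gripper_width: 0.0165
gripper_force: 0.0
time_s: 7.3
tcp_pos: [0.4829, 0.0814, 0.1111]
eef_rot: [180.0, 0.0, -7.7]
contact_force: [0.2, 0.0, -0.0]
gripper_width: 0.0078
gripper_force: 20.0
```

```bash
python3 -m inch '0 0 -0.1 0 0;0 0 -0.1 0 0;0 0 -0.1 0 0;0 0 -0.1 0 0;0 0 -0.1 0 0;0 0 -0.1 0 0;0 0 -0.08 0 0;0 0 0 0 0'; python3 -m inch '0 0.12 0 0 0;0 0.12 0 0 0;0 0.12 0 0 0;0 0.12 0 0 0;0 0.107 0 0 0;0 0 0 0 0;0 0 0 0 0;0 0 0 0 0'
python3 - <<'E'
from h import *
np.set_printoptions(precision=4,suppress=True)
s=get_state();print(s['tcp_pos']);c=grab('wrist','w4');grab('scene','s4')
P={}
for col in ['blue','yellow','green']:
    for nm,roi in (('far',(220,60,560,240)),('near',(220,240,560,320))):
        for a,ce,r in blobs(mask(c['color'],col,roi),60): print(col,nm,a,ce,onz(c,ce,.026)[0][:2])
zt=s['tcp_pos'][2]+.028
b=max(blobs(mask(c['color'],'yellow',(290,60,350,400))),key=lambda x:x[0]);print(b[2],onz(c,cv2.boxPoints(b[2]),zt)[:,:2])
E
```

```text
time_s: 8.3
tcp_pos: [0.4835, 0.0818, 0.2136]
eef_rot: [-179.9, -0.1, -7.7]
contact_force: [-0.5, 0.2, -1.5]
gripper_width: 0.008
gripper_force: 20.0
time_s: 9.3
tcp_pos: [0.4713, -0.0055, 0.2126]
eef_rot: [-180.0, 0.0, -7.7]
contact_force: [0.6, 0.8, -1.5]
gripper_width: 0.0083
gripper_force: 20.0
[ 0.4713 -0.0055  0.2126]
blue far 151 [225.5298 148.3642] [0.5385 0.0657]
blue near 175 [228.4457 279.5029] [0.4258 0.0857]
yellow far 365 [322.6356 149.0329] [ 0.5272 -0.0128]
yellow far 2426 [514.1624 199.3166] [ 0.4647 -0.1688]
yellow far 1034 [323.0551 214.5348] [ 0.4731 -0.0059]
yellow near 1871 [322.9759 279.4923] [0.4146 0.0021]
green far 365 [376.3863 148.7863] [ 0.5216 -0.0563]
green near 264 [371.9015 279.4773] [ 0.4088 -0.0411]
((323.0, 258.5), (149.0, 26.0), 90.0) [[ 0.5287 -0.0093]
 [ 0.5276 -0.0174]
 [ 0.4761 -0.0109]
 [ 0.4773 -0.0019]]
```

View pics/w4.png

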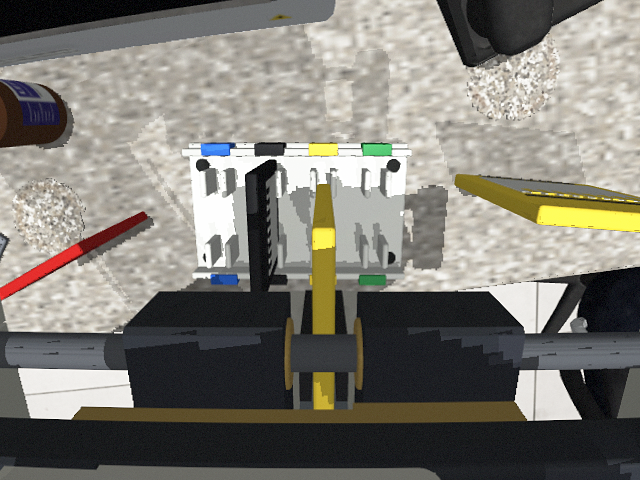

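The wrist picture shows the yellow plate held upright at column 323. Its far top corner is at row 228 and its far bottom corner at row 184. The far yellow clip is also at column 323, so the plate is lined up.

```bash
python3 - <<'E'
from h import *
np.set_printoptions(precision=4,suppress=True)
c=load('w4');z=.2126+.028
u=np.array([.991,-.134]);sc=np.array([.471,-.005])
for p,zz in (((323,228),z),((322,184),z-.11)):
    X=onz(c,p,zz)[0][:2];print(X,'along',(X-sc)@u-.045,'across',(X-sc)@np.array([-.134,-.991]))
E
python3 -m inch '0 0 0.09 0 0;0 0 0.09 0 0;0 0 0.09 0 0;0 0 0.09 0 0;0 0 0.09 0 0;0 0 0.05 0 0;0 0 0 0 0;0 0 0 0 0'
```

```text
[ 0.5141 -0.0115] along -0.0014429383432268753 across 0.0006345017462145736
[ 0.5132 -0.0107] along -0.0024173387525580903 across 4.721145780112006e-06
time_s: 10.4
tcp_pos: [0.4716, -0.0057, 0.138]
eef_rot: [-180.0, -0.0, -7.7]
contact_force: [-0.9, 0.3, -2.0]
gripper_width: 0.008
gripper_force: 20.0
```

```bash
python3 -m inch '0.01 0 0.04 0 0;0 0 0.04 0 0;0 0 0.04 0 0;0 0 0.04 0 0;0 0 0.04 0 0;0 0 0.04 0 0;0 0 0.02 0 0;0 0 0 0 0'
```

```text
time_s: 11.4
tcp_pos: [0.4726, -0.006, 0.0984]
eef_rot: [180.0, 0.0, -7.7]
contact_force: [0.3, -0.1, -1.2]
gripper_width: 0.0079
gripper_force: 20.0
```

```bash
python3 -m inch '0 0 0.015 0 0;0 0 0.015 0 0;0 0 0.013 0 0;0 0 0.005 0 0;0 0 0 0 0;0 0 0 0 0;0 0 0 0 0;0 0 0 0 0'
```

```text
time_s: 12.4
tcp_pos: [0.4727, -0.006, 0.0916]
eef_rot: [180.0, -0.0, -7.7]
contact_force: [-2.5, -0.2, 4.2]
gripper_width: 0.0077
gripper_force: 20.0
```

```bash
python3 -m inch '0 0 0 0 0.06;0 0 0 0 0.12;0 0 0 0 0.18;0 0 0 0 0.24;0 0 0 0 0.24;0 0 -0.06 0 0.24;0 0 -0.12 0 0.24;0 0 -0.12 0 0.24'; python3 -m inch '0 0 -0.12 0 0.24;0 0 -0.12 0 0.24;0 0 -0.12 0 0.24;0 0 -0.12 0 0.24;0 0 -0.12 0 0.24;0 0 -0.05 0 0.24;0 0 0 0 0.24;0 0 0 0 0.24'
python3 - <<'E'
from h import *
np.set_printoptions(precision=4,suppress=True)
c=grab('wrist','w5')
cv2.imwrite('pics/w5c.png',cv2.resize(c['color'][120:360,160:480],(640,480)))
E
```

```text
time_s: 13.4
tcp_pos: [0.4728, -0.006, 0.1375]
eef_rot: [180.0, -0.0, -7.7]
contact_force: [0.3, 0.7, 0.3]
gripper_width: 0.021
gripper_force: 0.0
time_s: 14.4
tcp_pos: [0.4723, -0.006, 0.2333]
eef_rot: [180.0, 0.1, -7.7]
contact_force: [-1.4, 0.7, 0.1]
gripper_width: 0.0209
gripper_force: 0.0
```

View pics/w5c.png

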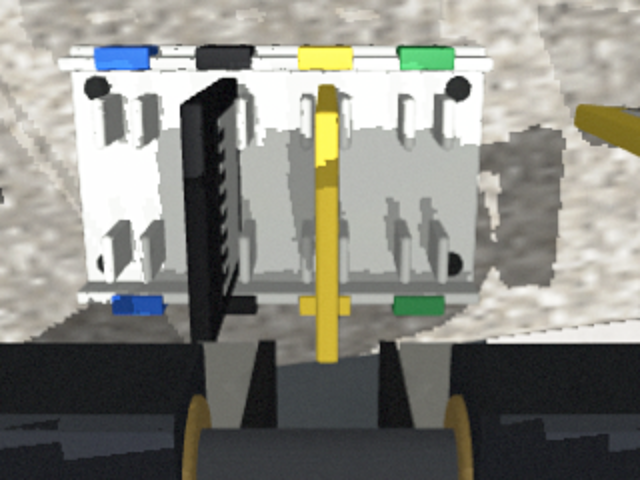

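The crop shows yellow down in its slot at column 327, between the yellow clips. Black is undisturbed. On to blue.

```bash
python3 -m inch '-0.038 -0.312 0 0 0.24;-0.038 -0.312 0 0 0.24;-0.038 -0.312 0 0 0.24;-0.038 -0.312 0 0 0.24;-0.038 -0.312 0 0 0.24;-0.038 -0.312 0 0 0.24;-0.038 -0.312 0 0 0.3;-0.035 -0.312 0 0 0.4'; python3 -m inch '0 0 0 -0.0254 0.68;0 0 0 -0.0254 0.68;0 0 0 -0.0254 0.68;0 0 0 -0.0254 0.68;0 0 0 -0.0254 0.68;0 0 0 -0.0252 0.68;0 0 0 0 0.68;0 0 0 0 0.68'
cat > blue.py <<'E'
from h import *
np.set_printoptions(precision=4,suppress=True)
import sys
col,f=sys.argv[1:3]
s=get_state();print(s['tcp_pos'],s['eef_rot'],s['gripper_width'])
c=grab('wrist',f);m=mask(c['color'],col);k=np.zeros_like(m)
n,l,st,ce=cv2.connectedComponentsWithStats(m);i=1+np.argmax(st[1:,4]);m=(l==i).astype(np.uint8)*255
q=quad(m);print(q)
for z in (.1133,.022): print(z,onz(c,q,z)[:,:2])
E
python3 blue.py blue w6
```

```text
time_s: 15.45
tcp_pos: [0.4778, 0.3725, 0.2331]
eef_rot: [179.9, 0.0, -7.7]
contact_force: [0.1, 0.3, -0.0]
gripper_width: 0.0315
gripper_force: 0.0
time_s: 16.45
tcp_pos: [0.478, 0.371, 0.2334]
eef_rot: [180.0, 0.0, 46.9]
contact_force: [-0.4, 0.3, -0.1]
gripper_width: 0.0597
gripper_force: 0.0
[0.478  0.371  0.2334] [179.9955   0.0459  46.8984] 0.05974790262762473
[[367. 256.]
 [297. 301.]
 [294. 170.]
 [369. 158.]]
0.1133 [[0.491  0.3392]
 [0.4308 0.3483]
 [0.4953 0.4176]
 [0.537  0.3894]]
0.022 [[0.4783 0.3108]
 [0.3983 0.3228]
 [0.4841 0.415 ]
 [0.5395 0.3775]]
```

```bash
python3 -m inch '0 0 0.14 -0.0005 0.68;0 0 0.14 0 0.68;0 0 0.14 0 0.68;0 0 0.14 0 0.68;0 0 0.14 0 0.68;0 0 0.12 0 0.68;0 0 0.1 0 0.68;0 0 0 0 0.68'; python3 -m inch '0 0.02 0 0 0.62;0 0.03 0 0 0.56;0 0.03 0 0 0.5;0 0.03 0 0 0.44;0 0.03 0 0 0.38;0 0.03 0 0 0.32;0 0.03 0 0 0.27;0 0 0 0 0.27' 10
```

```text
time_s: 17.5
tcp_pos: [0.4777, 0.3705, 0.0947]
eef_rot: [180.0, 0.1, 47.2]
contact_force: [-0.2, 0.5, 0.2]
gripper_width: 0.0596
gripper_force: 0.0
time_s: 18.5
tcp_pos: [0.5004, 0.3505, 0.0958]
eef_rot: [180.0, 0.0, 47.2]
contact_force: [1.0, 0.1, -0.6]
gripper_width: 0.0236
gripper_force: 0.0
```

Run:
```python
from h import *
s=get_state();print(s['contact_force'],s['gripper_force'])
a=grab('scene','s7');b=grab('wrist','w7')
im=np.zeros((480,800,3),np.uint8);im[:,:480]=b['color'][:,80:560];im[:320,480:]=cv2.resize(a['color'][140:240,130:230],(320,320),interpolation=cv2.INTER_CUBIC)
cv2.imwrite('pics/c7.png',im)
```

```text
[ 1.00918398  0.05345433 -0.57086652] 0.04683212295276462
```

View pics/c7.png

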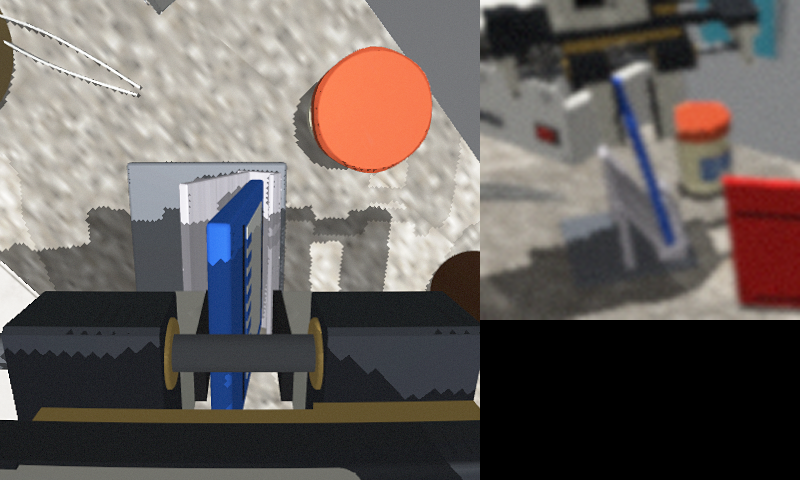

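The picture shows the blue plate tipped almost upright between the two fingers, its comb at about (222,235) and leaning on the rear finger. Its foot is still on the easel ledge. Now I'll finish the closing.

```bash
python3 -m inch '0 0.013 -0.02 0 0.23;0 0.013 -0.02 0 0.19;0 0.013 0 0 0.15;0 0.01 0 0 0.12;0 0 0 0 0;0 0 0 0 0;0 0 0 0 0;0 0 0 0 0' 20; python3 -m inch '0 0 -0.02 0 0;0 0 -0.04 0 0;0 0 -0.08 0 0;0 0 -0.12 0 0;0 0 -0.12 0 0;0 0 -0.12 0 0;0 0 -0.12 0 0;0 0 -0.12 0 0'
python3 - <<'E'
from h import *
s=get_state();print(s['contact_force'],s['gripper_force'])
E
```

```text
time_s: 19.6
tcp_pos: [0.5054, 0.3457, 0.1018]
eef_rot: [-180.0, 0.0, 47.3]
contact_force: [-0.3, -0.1, -0.8]
gripper_width: 0.0079
gripper_force: 20.0
time_s: 20.6
tcp_pos: [0.5056, 0.3458, 0.2146]
eef_rot: [-180.0, -0.1, 47.3]
contact_force: [0.0, 0.7, -0.9]
gripper_width: 0.0076
gripper_force: 20.0
[ 0.00594192  0.67093492 -0.86510442] 19.99984860420227
```

```bash
python3 -m inch '0 0 -0.03 0.0255 0;0 0 -0.03 0.0255 0;0 0 -0.03 0.0255 0;0 0 -0.02 0.0255 0;0 0 0 0.0255 0;0 0 0 0.0253 0;0 0 0 0 0;0 0 0 0 0'; python3 -m inch '0.01 0.18 0 0 0;0.012 0.26 0 0 0;0.013 0.26 0 0 0;0.013 0.26 0 0 0;0.013 0.26 0 0 0;0.013 0.26 0 0 0;0.013 0.19 0 0 0;0 0.096 0 0 0'; python3 -m inch '0 0 0.03 0 0;0 0 0.03 0 0;0 0 0.03 0 0;0 0 0 0 0;0 0 0 0 0;0 0 0 0 0;0 0 0 0 0;0 0 0 0 0'
cat > held.py <<'E'
from h import *
import sys
np.set_printoptions(precision=4,suppress=True)
col,f=sys.argv[1:3];sc=np.array(eval(sys.argv[3]))
s=get_state();T=s['tcp_pos'];print(T,s['eef_rot'])
c=grab('wrist',f)
h=cv2.cvtColor(c['color'],cv2.COLOR_BGR2HSV)
cx=proj(c,[T+[0.03,0,0]])[0][0]; cx=int(round(cx)); print('col',cx)
for x in range(cx-6,cx+9,2):
    m=mask(c['color'],col)[:,x]; r=np.flatnonzero(m); 
    print(x, [(g[0],g[-1]) for g in np.split(r,np.flatnonzero(np.diff(r)>3)+1) if len(g)])
for k in range(150,300,6): print(k,h[k,cx].tolist(),end=' ')
u=np.array([.991,-.134]);v=np.array([-.134,-.991])
print('\nclips')
for cl in ('blue','yellow','green'):
    for a,ce,r in blobs(mask(c['color'],cl,(120,60,600,320)),60):
        X=onz(c,ce,.026)[0][:2]; print(cl,a,ce,X,'al',(X-sc)@u,'ac',(X-sc)@v)
E
python3 held.py blue w8 '(.483,.0815)'
```

```text
time_s: 21.6
tcp_pos: [0.5056, 0.3458, 0.2299]
eef_rot: [-180.0, -0.0, -7.5]
contact_force: [0.9, 0.2, -0.1]
gripper_width: 0.0079
gripper_force: 20.0
time_s: 22.6
tcp_pos: [0.4823, 0.0796, 0.2297]
eef_rot: [-180.0, -0.0, -7.7]
contact_force: [-0.1, -0.8, -1.5]
gripper_width: 0.0083
gripper_force: 20.0
time_s: 23.6
tcp_pos: [0.4829, 0.0815, 0.216]
eef_rot: [-180.0, -0.0, -7.7]
contact_force: [0.8, 0.6, -0.4]
gripper_width: 0.0079
gripper_force: 20.0
[0.4829 0.0815 0.216 ] [-179.9932   -0.0089   -7.735 ]
col 312
306 []
308 [(np.int64(147), np.int64(147)), (np.int64(151), np.int64(152))]
310 [(np.int64(142), np.int64(154)), (np.int64(273), np.int64(282))]
312 [(np.int64(142), np.int64(154)), (np.int64(217), np.int64(333)), (np.int64(372), np.int64(377))]
314 [(np.int64(142), np.int64(154)), (np.int64(202), np.int64(334)), (np.int64(372), np.int64(408))]
316 [(np.int64(142), np.int64(153)), (np.int64(184), np.int64(334)), (np.int64(372), np.int64(408))]
318 [(np.int64(142), np.int64(153)), (np.int64(179), np.int64(333)), (np.int64(372), np.int64(408))]
320 [(np.int64(142), np.int64(154)
[... 598 characters left out ...]
554045172321 ac -0.14035534994348375
blue 362 [322.4254 147.8729] [0.5395 0.0742] al 0.0569272650131575 ac -0.0002940441003600313
blue 3125 [323.1098 253.7549] [0.4489 0.0859] al -0.0343908106948217 ac 0.00017420443760578306
yellow 361 [428.3934 148.313 ] [ 0.5275 -0.0125] al 0.05674009185255366 ac 0.08720857463599731
yellow 3922 [446.679  230.7835] [ 0.4551 -0.0237] al -0.013535442063686683 ac 0.10796810262506415
yellow 779 [575.2606 184.57  ] [ 0.4812 -0.1368] al 0.02743520748946981 ac 0.21655233977718402
green 368 [480.2283 148.4511] [ 0.5219 -0.0555] al 0.05690219825285718 ac 0.13052143580846384
green 196 [471.199  277.8061] [ 0.4082 -0.0436] al -0.05736915912592329 ac 0.1340032259741736
```

Run:
```python
from h import *
np.set_printoptions(precision=4,suppress=True)
c=load('w8');h=cv2.cvtColor(c['color'],cv2.COLOR_BGR2HSV)
for x in (318,322,326): print(x,[(k,int(h[k,x,2])) for k in range(174,262,3)])
m=mask(c['color'],'blue')
for r in (184,195,205,215,225,235,245,255,270,285): 
    q=np.flatnonzero(m[r,280:360]); print(r,280+q[0],280+q[-1],end='; ')
T=np.array([.4829,.0815,.216]);u=np.array([.991,-.134])
for off in (.025,.028,.031,.034):
  z=T[2]+off
  print(off,'bottom al',(onz(c,(321,178.5),z-.11)[0][:2]-T[:2])@u-.045,[(r,round(float((onz(c,(322,r),z)[0][:2]-T[:2])@u-.045),4)) for r in (218,221,224,227)])
```

```text
318 [(174, 255), (177, 255), (180, 108), (183, 108), (186, 112), (189, 112), (192, 113), (195, 113), (198, 113), (201, 112), (204, 112), (207, 110), (210, 109), (213, 112), (216, 113), (219, 122), (222, 228), (225, 244), (228, 243), (231, 242), (234, 242), (237, 242), (240, 243), (243, 242), (246, 242), (249, 226), (252, 129), (255, 126), (258, 126), (261, 129)]
322 [(174, 255), (177, 255), (180, 109), (183, 111), (186, 115), (189, 112), (192, 111), (195, 113), (198, 112), (201, 113), (204, 114), (207, 116), (210, 113), (213, 112), (216, 108), (219, 127), (222, 228), (225, 243), (228, 243), (231, 242), (234, 242), (237, 242), (240, 242), (243, 242), (246, 243), (249, 116), (252, 130), (255, 127), (258, 125), (261, 128)]
326 [(174, 255), (177, 249), (180, 113), (183, 111), (186, 109), (189, 113), (192, 112), (195, 110), (198, 114), (201, 114), (204, 108), (207, 111), (210, 115), (213, 113), (216, 114), (219, 129), (222, 227), (225, 242), (228, 242), (231, 242), (234, 243), (237, 242), (240, 243), (243, 241), (246, 242), (249, 118), (252, 127), (255, 128), (258, 125), (261, 127)]
184 316 330; 195 315 331; 205 314 332; 215 313 333; 225 311 335; 235 312 335; 245 312 335; 255 312 334; 270 312 334; 285 312 334; 0.025 bottom al -5.1457766353096845e-05 [(218, 0.0007), (221, -0.0003), (224, -0.0013), (227, -0.0023)]
0.028 bottom al 0.0003223699115287651 [(218, 0.0014), (221, 0.0004), (224, -0.0006), (227, -0.0016)]
0.031 bottom al 0.000696197589410634 [(218, 0.0021), (221, 0.0011), (224, 0.0001), (227, -0.0008)]
0.034 bottom al 0.0010700252672926139 [(218, 0.0027), (221, 0.0018), (224, 0.0009), (227, -0.0001)]
```

The plate is upright, centred along the slot and lined up across it. Lowering.

```bash
python3 -m inch '0 0 0.08 0 0;0 0 0.09 0 0;0 0 0.09 0 0;0 0 0.09 0 0;0 0 0.09 0 0;0 0 0.08 0 0;0 0 0.05 0 0;0 0 0 0 0'; python3 -m inch '0 0 0.03 0 0;0 0 0.035 0 0;0 0 0.035 0 0;0 0 0.035 0 0;0 0 0.035 0 0;0 0 0.03 0 0;0 0 0.02 0 0;0 0 0 0 0'
```

```text
time_s: 24.65
tcp_pos: [0.4826, 0.0814, 0.1299]
eef_rot: [180.0, 0.0, -7.7]
contact_force: [0.1, 0.2, -0.4]
gripper_width: 0.0081
gripper_force: 20.0
time_s: 25.65
tcp_pos: [0.4827, 0.0815, 0.0972]
eef_rot: [180.0, 0.0, -7.7]
contact_force: [-0.3, -1.0, -1.8]
gripper_width: 0.0081
gripper_force: 20.0
```

```bash
python3 -m inch '0 0 0.012 0 0;0 0 0.012 0 0;0 0 0.01 0 0;0 0 0.01 0 0;0 0 0 0 0;0 0 0 0 0;0 0 0 0 0;0 0 0 0 0'
```

```text
time_s: 26.65
tcp_pos: [0.4828, 0.0815, 0.0909]
eef_rot: [-180.0, -0.0, -7.7]
contact_force: [0.3, 0.7, -1.3]
gripper_width: 0.0079
gripper_force: 20.0
```

```bash
python3 -m inch '0 0 0.008 0 0;0 0 0.008 0 0;0 0 0.006 0 0;0 0 0 0 0;0 0 0 0 0;0 0 0 0 0;0 0 0 0 0;0 0 0 0 0'
```

```text
time_s: 27.65
tcp_pos: [0.4829, 0.0815, 0.0879]
eef_rot: [180.0, -0.0, -7.7]
contact_force: [-2.2, -0.4, 5.8]
gripper_width: 0.0079
gripper_force: 20.0
```

```bash
python3 -m inch '0 0 0 0 0.06;0 0 0 0 0.12;0 0 0 0 0.18;0 0 0 0 0.24;0 0 0 0 0.24;0 0 -0.06 0 0.24;0 0 -0.12 0 0.24;0 0 -0.12 0 0.24'; python3 -m inch '0 0 -0.12 0 0.24;0 0 -0.12 0 0.24;0 0 -0.12 0 0.24;0 0 -0.12 0 0.24;0 0 -0.12 0 0.24;0 0 -0.07 0 0.24;0 0.1 0 0 0.24;0.02 0.2 0 0 0.24'; python3 -m inch '0.025 0.36 0 0 0.24;0.025 0.36 0 0 0.24;0.025 0.36 0 0 0.24;0.025 0.36 0 0 0.24;0.025 0.36 0 0 0.24;0.025 0.36 0 0 0.24;0.025 0.36 0 0.005 0.3;0.025 0.29 0 0.009 0.5'; python3 -m inch '0 0 0 0 0.68;0 0 0 0 0.68;0 0 0 0 0.68;0 0 0 0 0.68;0 0 0 0 0.68;0 0 0 0 0.68;0 0 0 0 0.68;0 0 0 0 0.68'; python3 blue.py green w9
```

```text
time_s: 28.65
tcp_pos: [0.4829, 0.0815, 0.1336]
eef_rot: [180.0, -0.0, -7.7]
contact_force: [0.9, 0.2, -0.0]
gripper_width: 0.0211
gripper_force: 0.0
time_s: 29.65
tcp_pos: [0.4792, 0.036, 0.2325]
eef_rot: [180.0, 0.0, -7.7]
contact_force: [0.3, -1.0, -0.6]
gripper_width: 0.0211
gripper_force: 0.0
time_s: 30.65
tcp_pos: [0.4498, -0.3874, 0.232]
eef_rot: [-180.0, 0.1, -12.9]
contact_force: [0.8, 0.8, -0.2]
gripper_width: 0.0312
gripper_force: 0.0
time_s: 31.65
tcp_pos: [0.4514, -0.3851, 0.233]
eef_rot: [-180.0, 0.0, -12.8]
contact_force: [-0.9, -0.2, 0.4]
gripper_width: 0.0595
gripper_force: 0.0
[ 0.4514 -0.3851  0.233 ] [-179.9988    0.0007  -12.7715] 0.05947704020623625
[[379. 152.]
 [375. 285.]
 [298. 243.]
 [297. 145.]]
0.1133 [[ 0.4999 -0.4341]
 [ 0.4083 -0.4139]
 [ 0.4511 -0.3673]
 [ 0.5162 -0.3825]]
0.022 [[ 0.4917 -0.4446]
 [ 0.3699 -0.4178]
 [ 0.4269 -0.3558]
 [ 0.5134 -0.376 ]]
```

```bash
python3 -m inch '0.045 0.062 0.1 0 0.68;0.04 0.06 0.12 0 0.68;0 0 0.14 0 0.68;0 0 0.14 0 0.68;0 0 0.14 0 0.68;0 0 0.14 0 0.68;0 0 0.14 0 0.68;0 0 0 0 0.68'; python3 -m inch '0 -0.02 0 0 0.62;0 -0.03 0 0 0.56;0 -0.03 0 0 0.5;0 -0.03 0 0 0.44;0 -0.03 0 0 0.38;0 -0.03 0 0 0.32;0 -0.03 0 0 0.27;0 0 0 0 0.27' 10
python3 - <<'E'
from h import *
a=grab('scene','s10');b=grab('wrist','w10')
im=np.zeros((480,800,3),np.uint8);im[:,:480]=b['color'][:,80:560];im[:320,480:]=cv2.resize(a['color'][240:340,435:535],(320,320),interpolation=cv2.INTER_CUBIC)
cv2.imwrite('pics/c10.png',im)
m=mask(b['color'],'green')
for r in range(180,290,12):
    q=np.flatnonzero(m[r]); print(r,q[0] if len(q) else None,q[-1] if len(q) else None,end='; ')
E
```

```text
time_s: 32.7
tcp_pos: [0.4581, -0.4054, 0.0918]
eef_rot: [-179.9, 0.3, -12.8]
contact_force: [0.4, -0.1, -0.3]
gripper_width: 0.0596
gripper_force: 0.0
time_s: 33.7
tcp_pos: [0.4665, -0.3761, 0.095]
eef_rot: [-180.0, 0.0, -12.8]
contact_force: [-0.2, -0.1, 0.8]
gripper_width: 0.024
gripper_force: 0.1
180 None None; 192 303 325; 204 303 337; 216 303 349; 228 320 360; 240 316 360; 252 321 359; 264 317 359; 276 316 358; 288 321 358;
```

The mask matches the blue case mirrored: comb at columns 337–360 near row 230, foot at column 303. The plate is tipped almost upright between the fingers, so I'll close the same way.

```bash
python3 -m inch '0 -0.013 -0.02 0 0.23;0 -0.013 -0.024 0 0.19;0 -0.013 0 0 0.15;0 -0.012 0 0 0.12;0 0 0 0 0;0 0 0 0 0;0 0 0 0 0;0 0 0 0 0' 20; python3 -m inch '0 0 -0.02 0 0;0 0 -0.04 0 0;0 0 -0.08 0 0;0 0 -0.12 0 0;0 0 -0.12 0 0;0 0 -0.12 0 0;0 0 -0.12 0 0;0 0 -0.12 0 0'
```

```text
time_s: 34.8
tcp_pos: [0.468, -0.369, 0.1015]
eef_rot: [-180.0, 0.0, -12.8]
contact_force: [0.2, 0.2, -1.2]
gripper_width: 0.0082
gripper_force: 20.0
time_s: 35.8
tcp_pos: [0.4681, -0.3691, 0.2143]
eef_rot: [180.0, -0.1, -12.8]
contact_force: [-0.6, -0.2, -1.9]
gripper_width: 0.0082
gripper_force: 20.0
```

```bash
python3 -m inch '0 0 -0.05 -0.007 0;0 0 -0.05 -0.0072 0;0 0 -0.05 0 0;0 0 -0.05 0 0;0 0 0 0 0;-0.02 -0.08 0 0 0;-0.03 -0.2 0 0 0;-0.03 -0.24 0 0 0'; python3 -m inch '-0.038 -0.26 0 0 0;-0.038 -0.26 0 0 0;-0.038 -0.26 0 0 0;-0.038 -0.26 0 0 0;-0.038 -0.26 0 0 0;-0.038 -0.2 0 0 0;0 -0.094 0 0 0;0 0 0.04 0 0'; python3 -m inch '0 0 0.06 0 0;0 0 0.06 0 0;0 0 0.03 0 0;0 0 0 0 0;0 0 0 0 0;0 0 0 0 0;0 0 0 0 0;0 0 0 0 0'; python3 held.py green w11 '(.465,-.0487)'
python3 - <<'E'
from h import *
np.set_printoptions(precision=4,suppress=True)
c=load('w11');h=cv2.cvtColor(c['color'],cv2.COLOR_BGR2HSV)
for x in (318,322,326): print(x,[(k,int(h[k,x,2])) for k in range(165,262,3)])
m=mask(c['color'],'green')
for r in range(175,300,10): 
    q=np.flatnonzero(m[r,280:360]); print(r,280+q[0],280+q[-1],end='; ') if len(q) else 0
T=get_state()['tcp_pos'];u=np.array([.991,-.134]);z=T[2]+.029
print('bottom al',[(r,round(float((onz(c,(321,r),z-.11)[0][:2]-T[:2])@u-.045),4)) for r in (170,175,180,185)],[(r,round(float((onz(c,(322,r),z)[0][:2]-T[:2])@u-.045),4)) for r in (215,220,225,230)])
E
```

```text
time_s: 36.8
tcp_pos: [0.466, -0.289, 0.242]
eef_rot: [-180.0, 0.1, -7.7]
contact_force: [-0.3, 0.9, -1.8]
gripper_width: 0.0082
gripper_force: 20.0
time_s: 37.8
tcp_pos: [0.4648, -0.0478, 0.2367]
eef_rot: [-180.0, -0.0, -7.6]
contact_force: [0.8, -0.8, -1.0]
gripper_width: 0.0077
gripper_force: 20.0
time_s: 38.8
tcp_pos: [0.4646, -0.0486, 0.2142]
eef_rot: [-180.0, -0.0, -7.7]
contact_force: [0.3, 0.8, -1.1]
gripper_width: 0.008
gripper_force: 20.0
[ 0.4646 -0.0486  0.2142] [-179.9945   -0.0123   -7.6574]
col 312
306 []
308 []
310 [(np.int64(142), np.int64(154)), (np.int64(274), np.int64(282))]
312 [(np.int64(142), np.int64(153)), (np.int64(219), np.int64(333)), (np.int64(373), np.int64(377))]
314 [(np.int64(142), np.int64(153)), (np.int64(203), np.int64(333)), (np.int64(372), np.int64(408))]
316 [(np.int64(142), np.int64(153)), (np.int64(187), np.int64(333)), (np.int64(372), np.int64(409))]
318 [(np.int64(142), np.int64(153)), (np.int64(180), np.int64(333)), (np.int64(372), np.int64(409))]
320 [(np.int64(142), np.int64(153)), (np.int64(180), np.int64(333)), (np.int64(372), np.int64(
[... 1965 characters left out ...]
 91), (258, 91), (261, 92)]
326 [(165, 251), (168, 253), (171, 255), (174, 128), (177, 130), (180, 74), (183, 80), (186, 80), (189, 78), (192, 77), (195, 76), (198, 77), (201, 77), (204, 81), (207, 81), (210, 81), (213, 79), (216, 80), (219, 76), (222, 121), (225, 170), (228, 199), (231, 197), (234, 201), (237, 200), (240, 199), (243, 200), (246, 202), (249, 88), (252, 93), (255, 94), (258, 95), (261, 92)]
185 317 329; 195 315 331; 205 314 332; 215 313 333; 225 312 334; 235 312 334; 245 312 334; 255 312 335; 265 312 334; 275 310 335; 285 312 334; 295 312 335; bottom al [(170, 0.0054), (175, 0.0025), (180, -0.0003), (185, -0.0032)] [(215, 0.0027), (220, 0.001), (225, -0.0006), (230, -0.0022)]
```

Green is upright and lined up within 1 mm. Lowering.

```bash
python3 -m inch '0 0 0.08 0 0;0 0 0.09 0 0;0 0 0.09 0 0;0 0 0.09 0 0;0 0 0.09 0 0;0 0 0.08 0 0;0 0 0.04 0 0;0 0 0 0 0'; python3 -m inch '0 0 0.03 0 0;0 0 0.035 0 0;0 0 0.035 0 0;0 0 0.035 0 0;0 0 0.035 0 0;0 0 0.03 0 0;0 0 0.02 0 0;0 0 0 0 0'; python3 -m inch '0 0 0.012 0 0;0 0 0.012 0 0;0 0 0.01 0 0;0 0 0.006 0 0;0 0 0 0 0;0 0 0 0 0;0 0 0 0 0;0 0 0 0 0'
```

```text
time_s: 39.85
tcp_pos: [0.4645, -0.0487, 0.1298]
eef_rot: [180.0, 0.0, -7.7]
contact_force: [0.0, -0.3, -1.3]
gripper_width: 0.0078
gripper_force: 20.0
time_s: 40.85
tcp_pos: [0.4645, -0.0487, 0.0969]
eef_rot: [180.0, 0.0, -7.7]
contact_force: [0.2, -0.4, -0.3]
gripper_width: 0.0079
gripper_force: 20.0
time_s: 41.85
tcp_pos: [0.4646, -0.0486, 0.0912]
eef_rot: [-180.0, -0.0, -7.7]
contact_force: [0.6, 0.1, -1.9]
gripper_width: 0.0079
gripper_force: 20.0
```

```bash
python3 -m inch '0 0 0.008 0 0;0 0 0.008 0 0;0 0 0.004 0 0;0 0 0 0 0;0 0 0 0 0;0 0 0 0 0;0 0 0 0 0;0 0 0 0 0'
```

```text
time_s: 42.85
tcp_pos: [0.4646, -0.0486, 0.0881]
eef_rot: [-180.0, -0.0, -7.7]
contact_force: [0.6, 0.6, -1.2]
gripper_width: 0.0078
gripper_force: 20.0
```

```bash
python3 -m inch '0 0 0.005 0 0;0 0 0.005 0 0;0 0 0 0 0;0 0 0 0 0;0 0 0 0 0;0 0 0 0 0;0 0 0 0 0;0 0 0 0 0'
```

```text
time_s: 43.85
tcp_pos: [0.4648, -0.0486, 0.0877]
eef_rot: [180.0, -0.0, -7.6]
contact_force: [-5.1, 1.2, 11.3]
gripper_width: 0.0076
gripper_force: 20.0
```

Touched the floor at about 11 N. Release, rise and look.

```bash
python3 -m inch '0 0 -0.003 0 0.06;0 0 0 0 0.12;0 0 0 0 0.18;0 0 0 0 0.24;0 0 0 0 0.24;0 0 -0.06 0 0.24;0 0 -0.12 0 0.24;0 0 -0.12 0 0.24'; python3 -m inch '0 0 -0.12 0 0.24;0 0 -0.12 0 0.24;0 0 -0.12 0 0.24;0 0 -0.12 0 0.24;0 0 -0.12 0 0.24;0 -0.1 -0.07 0 0.24;0 -0.2 0 0 0.24;0 -0.1 0 0 0.24'; python3 -m inch '0 0 0 0 0.24;0 0 0 0 0.24;0 0 0 0 0.24;0 0 0 0 0.24;0 0 0 0 0.24;0 0 0 0 0.24;0 0 0 0 0.24;0 0 0 0 0.24'
python3 - <<'E'
from h import *
a=grab('scene','s12');b=grab('wrist','w12')
im=np.zeros((600,800,3),np.uint8);im[:300,:]=b['color'][:300].repeat(1,0)[:, :][:, :].__class__ and cv2.resize(b['color'][80:320],(800,300));im[300:,:400]=cv2.resize(a['color'][190:290,235:368],(400,300),interpolation=cv2.INTER_CUBIC)
im[300:,400:]=cv2.resize(a['color'][130:355,20:520],(400,300))
cv2.imwrite('pics/c12.png',im)
E
```

```text
time_s: 44.85
tcp_pos: [0.4642, -0.0486, 0.1327]
eef_rot: [180.0, 0.0, -7.7]
contact_force: [1.0, 0.2, -0.6]
gripper_width: 0.0211
gripper_force: 0.0
time_s: 45.85
tcp_pos: [0.4725, 0.0123, 0.2326]
eef_rot: [-180.0, 0.0, -7.6]
contact_force: [-0.5, 0.5, -0.6]
gripper_width: 0.0209
gripper_force: 0.0
time_s: 46.85
tcp_pos: [0.4726, 0.0109, 0.2326]
eef_rot: [180.0, -0.0, -7.7]
contact_force: [-0.7, 0.9, 0.2]
gripper_width: 0.0209
gripper_force: 0.0
```

View pics/c12.png

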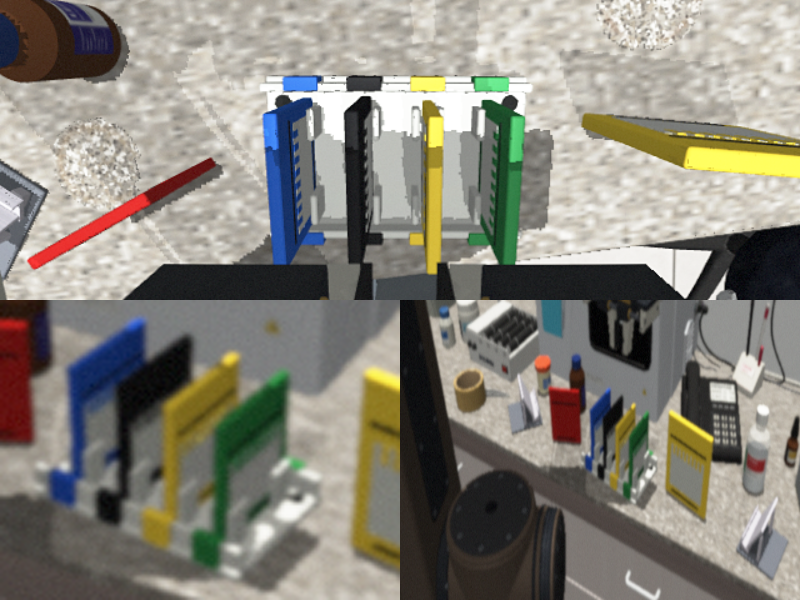

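The last picture shows blue, black, yellow and green standing upright in their own slots (wrist strip, columns 290, 360, 432 and 500). The comb edges look level, both easels are empty, and the bottles and cup are still in place. Handing in.

```bash
python3 -c "
from plant import close_job; print(close_job())"
```

```text
the job is handed in; nothing more can be done
None
```

The blue, yellow and green cassettes stand in their own colour's slots, comb edge up and released; the last pictures show black and the bystanders undisturbed, and I handed the job in at about 47 s with no verdict returned.

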